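Turn the pump housing round the post and seat it in the drilling jig

TASK

Keeping the square pump housing flat on the bench, push it against the jig's round post and swing it a quarter turn about the post, until its spout points at the slot in the end stop and its side lies along the guide rail. Then slide it along the rail, spout into the slot, and feel it home against the stop's plate, whose setting is not known: press firmly but gently for a moment, never shove hard. Leave it flush there, let go and clear, without disturbing the other parts on the bench.

Things in the scene. Friction and masses are not known exactly. Their poses are not given: they have to be found in the camera images.
- housing: Loose square aluminium pump housing, 92 x 92 mm, 44 mm tall, 0.45 to 0.85 kg, flat on the bench; it is pushed, being too wide to grasp. Origin: centre of its underside; z up. A round spout, 22 mm in diameter, axis 21 mm up, sticks out 27 mm from the middle of its +x face; the other three faces are plain. It slides with 3 to 8 N of friction. Thin casting: never press on it with more than 35 N
- spout_tip (a point): Middle of the open end of the housing's spout, 73 mm from the housing's centre along its own +x and 21 mm up. At the start the spout points along the jig's +y within 0.2 rad; in the jig's pocket it must point along the jig's +x, so the quarter turn is clockwise seen from above
- jig: Steel jig bolted to the bench. Origin: its post's axis at bench height; z up. +x runs from the post along the guide rail to the end stop. The rail, 30 mm tall, 16 mm thick, spans x = 10 to 180 mm; its guiding face is the plane y = +8 mm, looking to +y, tangent to the post. Two low foot tabs lie on the rail's -y side
- post: Fixed round steel post, 16 mm in diameter, 50 mm tall, at the rail's open end. Origin: its axis at bench height. The housing starts with its centre 85 to 150 mm from it towards the jig's -x and 18 to 34 mm towards +y, so that, pushed along the jig's +x, its front face meets the post off its middle
- stop: End stop; its frame is the jig's (origin at the post, not here). A wall 40 mm tall at x = 160 mm carries a sliding plate in front, clamped tight: its flat face (y = 10 to 108 mm) is anywhere from x = 132 to 150 mm and is not reported: feel for it. A slot 28 mm wide, open at the top, through plate and wall, is centred on y = 54 mm. Home means bearing on the plate with 5 N or more for 0.3 s
- home (a point): Where the housing's origin is when seated against the rail and the end stop with the plate fully back (104 mm in x, 54 mm in y from the jig's origin). With the plate clamped forward, home is up to 18 mm short of this, along the jig's x. It has the jig's axes
- bearing: Loose steel ring, 52 mm wide, 16 mm tall, bystander on the robot's side of the end stop. Origin at the centre of its underside
- gear: Loose dark steel gear blank, 60 mm wide, 34 mm tall, bystander behind the rail. Origin at the centre of its underside
- bushing: Loose brass bushing, 32 mm wide, 32 mm tall, bystander beyond the housing. Origin at the centre of its underside
- oil_tin: Closed oil tin, 76 mm wide, 110 mm tall, bystander to the left. Origin at the centre of its underside
- valve_stack: Dark steel pulley, 70 mm wide, 60 mm tall, bystander to the right. Origin at the centre of its underside
Mind the look-alikes: they are no part of the job. Leave any pink or red look-alike of the jig alone. Several things have the shape of the housing; the one meant has the colours described above.

How it is judged (in metres and radians):
On the way, in this order (a step that is already met when the one before it is completed fails the run):
1. the housing is swung round the post: it bears on the post while it is part-way through its turn (contact force between housing and post above 0.3 N and angle between the x axis of housing and the x axis of jig, either way round between 0.4 and 1.15 rad), for 0.2 s.
2. the quarter turn is complete: the spout points along the rail towards the end stop, within 0.1 rad (angle between the x axis of housing and the x axis of jig, either way round below 0.1 rad and x of spout_tip in the frame of jig above 0.02 m), for 0.2 s.
3. the housing is pressed against the end stop's plate with at least 5 N, square in the pocket with the spout in the slot (contact force between housing and stop above 5 N and x of housing in the frame of home above -0.021 m and y of housing in the frame of home below 0.004 m and angle between the x axis of housing and the x axis of jig, either way round below 0.05 rad), for 0.3 s.
At the end, for the whole second after the job is handed in: The housing is flat, still and released in the jig, spout in the slot: centre 0 to 18 mm short of the home point along the rail, as the plate is set (3 mm tolerance), within 4 mm across it, square within 0.05 rad (x of housing in the frame of home between -0.021 and 0.003 m and y of housing in the frame of home between -0.004 and 0.004 m and x of spout_tip in the frame of home above 0.052 m and angle between the x axis of housing and the x axis of jig, either way round below 0.05 rad and angle between housing's own z axis and vertical below 0.05 rad and linear speed of housing below 0.01 m/s); the robot touches nothing.
It fails at once if the robot presses on the housing with more than 35 N (contact force between the arm and housing above 35 N).
It fails at once if the fingers press on the housing with more than 35 N (contact force between the fingers and housing above 35 N).
It fails at once if the housing is lifted or tipped off the bench (height (world z) of housing above 0.01 m or angle between housing's own z axis and vertical above 0.15 rad).
It fails at once if a bystander is moved by more than 20 mm (distance of any of bearing, gear, bushing, oil_tin, valve_stack from where it was at the start of the episode above 0.02 m).
It also fails if it takes over 72 s, if anything falls off the work surface, if the arm or the gripper's body presses on something with over 40 N, if the wrist force passes 120 N, or if a joint passes its speed limit or range.

ROBOT

A 6-joint arm with a two-finger parallel gripper is mounted at the origin on the work surface. World frame = base frame: x ahead of the robot, y to its left, z up, the work surface at z = 0. Lengths are in mm, angles in rad, forces in N, time in s.
With the tool pointing down it reaches from about 350 to 775 mm from the base axis. Payload 7.3 kg.
Tool frame: the origin (TCP) lies at the very end of the fingers, on their centre line; the grasp point (between the pads) lies 19 mm behind it; z points along the fingers, y is the line along which they close (so a half turn about z gives the same grasp; the last joint's range is limited). The gripper opens to 92 mm and grips with 3 to 60 N. Pads are 19 mm wide; open, the fingers measure 130 mm over their backs; the gripper's body (75 mm by 190 mm) begins 47 mm behind the grasp point.
Start: joints at [-1.356, 0.342, 1.524, -0, 1.275, -0.146], TCP at [185.361, -491.212, 196.441] pointing down, gripper open.
Joint ranges: [-2.53, 2.53], [-0.77, 2.02], [0.04, 2.7], [-1, 4.14], [0.28, 2.66], [-3.11, 3.11]. Speed limits (rad/s): [2.57, 2.57, 3.14, 3.14, 3.14, 3.14].

INTERFACE

Orientations are given as [roll, pitch, yaw] about the fixed x, y, z axes, in that order (R = Rz(yaw) Ry(pitch) Rx(roll)).
In Python, from plant import * gives the robot as it stands.
- The arm moves only by the tool arm_command, never from a script. Its arguments are lists of equal length, an entry for each row: "gripper": the finger opening in mm, from 0 to 91.8; "dp": the shift along the tool's x, y, z in units of 25 mm (1.0 is 25 mm), a list of three; "twist": the turn about the tool's z in units of 5 degrees (1.0 is 5 degrees). A call has exactly 5 rows; each row shifts and turns the commanded pose from where the row before left it, along the tool's axes as they then stand; what a row does not reach is not made up. A row lasts 1/8 s, in which the tool goes at most 62.5 mm and 10.7 degrees, less where a joint would pass 70% of its speed; a pose out of reach is approached as far as the arm can. A call is refused whole if a number of a shift passes 1 or a number of a turn 1, either way. A call with a gripper value outside its range is refused whole. The fingers move at their own pace and stop on an object; the grip force is fixed at half the most. Time passes only in rows, so rows that do not move let the fingers close, or fill a call up. It gives the time, the measured TCP pose, the force, the opening and the grip force at its end, in the units of the state.
- get_obs(): the state, without advancing time (a new reading comes with each control period).
- capture(name): name is "scene" or "top" or "wrist"; returns the picture (400x640x3 uint8, red, green, blue); there is no depth.
- get_calibration(name): a dict with "mtx" (3x3 intrinsics, pixels), "position" and "attitude" of the camera in the world; the wrist camera has in their place "mount" (4x4, takes a point from camera to tool coordinates, whose origin is the TCP and whose axes are the flange's). Camera axes: x right, y down, z forward; pixel columns grow to the right and rows downward; lengths in mm; the calibration is good to about 2 mm. The wrist camera is an equidistant fisheye: a pixel r from the principal point sees the ray r / f radians off the axis. A picture is of the moment at which its call begins: read the wrist's pose just before it. get_calibration takes no time and is no camera call.
- close_job(): hands the job in; it is judged then, once.
The state is a dict: "time": time; "joint_positions": joint angles; "dq": joint speeds; "tau": joint torques, N m; "tool_pos": TCP position; "tcp_rot": TCP orientation; "contact_force": force on the tool from outside, world axes, zero at the start; "moment": the same for the moment, N m; "grip_width": finger opening in mm; "finger_force": force on a finger pad.
Only numpy, scipy, OpenCV 4.12 (cv2) and the standard library are available. Lean on these libraries where they do the work, as an engineer would, in place of code of your own. Each camera call takes 0.05 s, during which the arm holds its last target. There are 200 camera calls.

## Working session

There is one attempt and no reset: what is moved stays moved. The work goes in short steps, Python scripts to look and compute and a tool call to move; the robot and the scene stay as the last step left them, time stands still between calls to the robot, and variables do not carry over. Pictures are saved under pics/ and viewed, at most 10 in all, crops included, and the job is handed in when it is done.

Besides the shell and the picture viewer there is one more tool, called after "Emit:" as a command line: name --pt "numbers of a row" for each row, then --argument value for the rest. arm_command: Moves the arm, as the interface text tells. Its arguments: {"type":"object","properties":{"gripper":{"type":"array"},"dp":{"type":"array"},"twist":{"type":"array"}},"required":["gripper","dp","twist"]}

```bash
mkdir -p pics; cat > h.py <<'E'
from plant import *
import numpy as np, cv2
from scipy.spatial.transform import Rotation as R
def cam(n):
    c=get_calibration(n); return c
E
python3 - <<'E'
from h import *
for n in("scene","top"):
    im=capture(n); cv2.imwrite(f"pics/{n}0.png",im[:,:,::-1]); print(n,get_calibration(n))
print(get_calibration("wrist")); print(get_obs())
E
```

```text
scene {'mtx': array([[381.28095703,   0.        , 315.3746156 ],
       [  0.        , 381.28095703, 199.97772838],
       [  0.        ,   0.        ,   1.        ]]), 'position': array([1123.67923657,  448.37119056,  845.8428232 ]), 'attitude': array([-2.32694883, -0.01290722,  2.2633113 ])}
top {'mtx': array([[477.47846876,   0.        , 319.50964473],
       [  0.        , 477.47846876, 205.36206411],
       [  0.        ,   0.        ,   1.        ]]), 'position': array([ 302.90261125,  -71.69355449, 1378.76873303]), 'attitude': array([-2.99438447,  0.00763141, -1.56925468])}
{'mtx': array([[309.70691629,   0.        , 324.75450061],
       [  0.        , 309.70691629, 201.54331042],
       [  0.        ,   0.        ,   1.        ]]), 'mount': array([[-4.07024869e-04, -9.69985010e-01, -2.43164378e-01,
         6.50529914e+01],
       [ 9.99999292e-01, -6.66770865e-04,  9.85889324e-04,
        -5.12412316e-01],
       [-1.11843279e-03, -2.43163804e-01,  9.69984594e-01,
        -1.88434258e+02],
       [ 0.00000000e+00,  0.00000000e+00,  0.00000000e+00,
         1.00000000e+00]])}
{'time': 0.1, 'joint_positions': array([-1.35600031e+00,  3.42671157e-01,  1.52493222e+00,  6.35727286e-06,
        1.27540590e+00, -1.46037389e-01]), 'dq': array([ 0.00077438, -0.00213736, -0.00351454,  0.00055568,  0.0008423 ,
        0.00023994]), 'tau': array([ 1.22329271e-03, -4.32007778e+01, -2.44692814e+01,  7.18414458e-02,
        5.25553920e-02, -3.78054085e-05]), 'tool_pos': array([ 185.26900772, -490.78255161,  195.80134968]), 'tcp_rot': array([-3.14019199e+00, -2.12159950e-04,  3.60831403e-01]), 'contact_force': array([ 0.57712742, -1.13489273,  0.26062373]), 'moment': array([-0.00552505, -0.00664865, -0.01423935]), 'finger_force': 0.0, 'grip_width': 91.71794069581559}
```

View pics/top0.png

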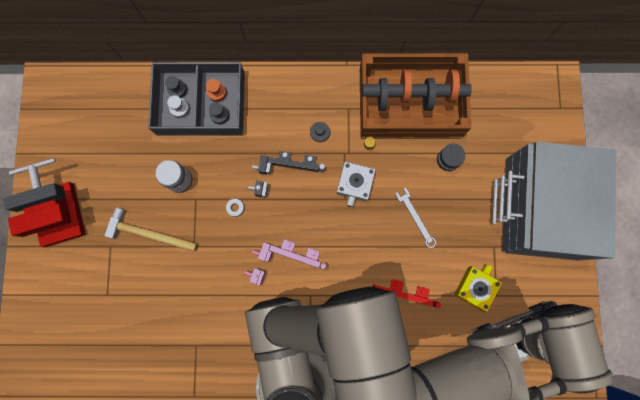

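View pics/scene0.png

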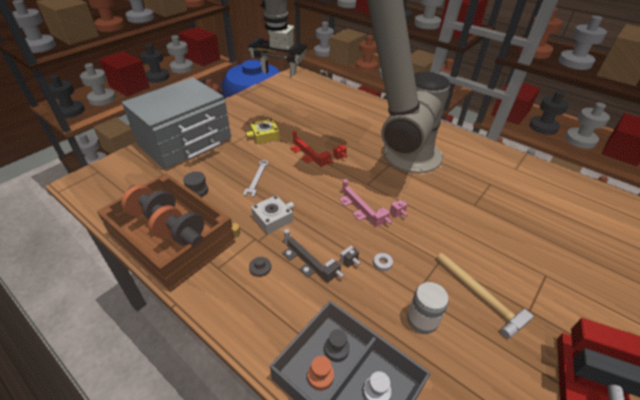

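The grey jig is at about (290,165), with its stop at (262,165)–(260,188). The pink jig at (290,255) and the red one at (408,293) are look-alikes. The aluminium housing at (356,182) has its spout towards the robot and fits the description; the yellow one at (480,289) does not. I'll confirm this in a crop.

```bash
python3 - <<'E'
import cv2
im=cv2.imread("pics/top0.png")[115:225,230:390]
cv2.imwrite("pics/crop.png",cv2.resize(im,None,fx=5,fy=5,interpolation=cv2.INTER_CUBIC))
E
```

```text
(no output)
```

View pics/crop.png

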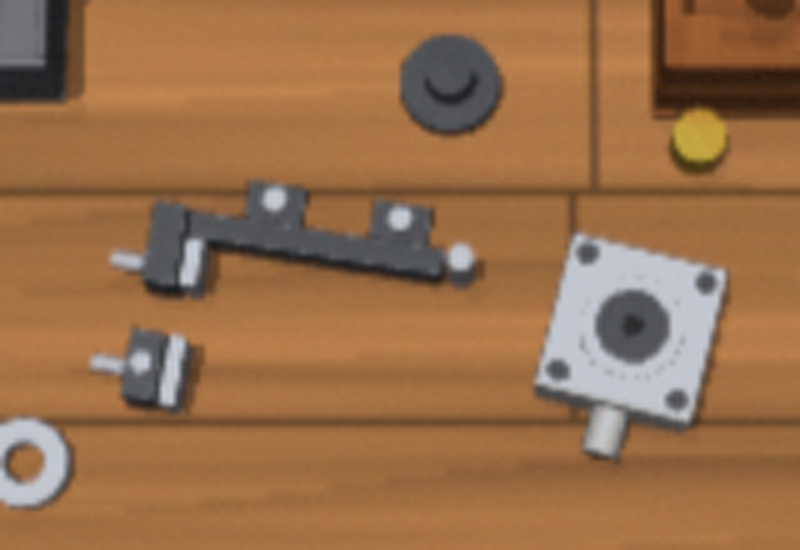

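The crop confirms the aluminium housing, with its spout down in the picture, and the grey jig. The post is at (460,257), the rail's edge runs (205,240)–(437,278), and the plate pieces are at (190,262) and (173,370).

```bash
cat >> h.py <<'E'
def ray(n,px,z):
    c=get_calibration(n); M=R.from_euler('xyz',c["attitude"]).as_matrix()
    d=M@np.linalg.inv(c["mtx"])@np.r_[px,1.]; p=c["position"]; return (p+d*(z-p[2])/d[2])
E
python3 - <<'E'
from h import *
import cv2
f=lambda x,y,z:ray("top",(x/5-.4+230,y/5-.4+115),z)[:2].round(1)
for k,v in dict(post=(460,257,50),r1=(205,240,30),r2=(437,278,30),r3=(188,210,30),r4=(445,246,30),p1=(193,240,40),p1b=(183,287,40),p2=(183,337,40),p2b=(166,405,40),c1=(578,235,44),c2=(725,270,44),c3=(690,418,44),c4=(537,386,44),tip=(602,458,21),bear=(25,462,16),gear=(450,84,34),bush=(700,137,32)).items(): print(k,f(*v))
im=capture("top");hsv=cv2.cvtColor(im,cv2.COLOR_RGB2HSV)
m=((hsv[...,1]<40)&(hsv[...,2]>120)).astype(np.uint8); m[:150]=0;m[215:]=0;m[:,:330]=0;m[:,385:]=0
cs=max(cv2.findContours(m,0,2)[0],key=cv2.contourArea);m2=cv2.morphologyEx(m,2,np.ones((9,9)))
c=max(cv2.findContours(m2,0,2)[0],key=cv2.contourArea)
r=cv2.minAreaRect(c);print(r,cv2.boxPoints(r).tolist())
b=np.array([ray("top",p,44)[:2] for p in cv2.boxPoints(r)]);print(b.round(1),b.mean(0),np.linalg.norm(b-np.roll(b,1,0),axis=1))
print(get_obs()["time"])
E
```

```text
post [613.3 -67. ]
r1 [628.   80.8]
r2 [605.5 -53.7]
r3 [645.9  90.9]
r4 [624.4 -58.3]
p1 [625.6  86.5]
p1b [598.   91.8]
p2 [568.8  91.3]
p2b [529.4 100.3]
c1 [ 627.5 -134.6]
c2 [ 607.  -218.4]
c3 [ 521.4 -197.3]
c4 [ 539.7 -110.8]
tip [ 501.8 -148.6]
bear [500.1 184.2]
gear [720.2 -61.1]
bush [ 688.8 -206.4]
((357.0, 191.5), (9.0, 12.0), 90.0) [[351.0, 187.0], [363.0, 187.0], [363.0, 196.0], [351.0, 196.0]]
[[ 553.6 -150.6]
 [ 553.6 -184.7]
 [ 527.7 -184.3]
 [ 527.7 -150.4]] [ 540.62575883 -167.48736467] [25.9235006  34.06720601 25.91942462 33.97182142]
0.15
```

```bash
cat >> h.py <<'E'
P=np.array([613.3,-67.]); JY=np.radians(81.5)
ex=np.array([np.cos(JY),np.sin(JY)]); ey=np.array([-ex[1],ex[0]])
def jw(x,y): return P+x*ex+y*ey
def wj(w): d=np.asarray(w)[:2]-P; return np.array([d@ex,d@ey])
def st():
    o=get_obs(); y=o["tcp_rot"][2]
    print("t%.2f jig"%o["time"],wj(o["tool_pos"]).round(1),"z%.1f"%o["tool_pos"][2],"yaw-J deg %.1f"%np.degrees(y-JY),"F jig",round(o["contact_force"][:2]@ex,1),round(o["contact_force"][:2]@ey,1),round(o["contact_force"][2],1))
    return o
def plan(tx,ty,tz,trel,n,start=None):
    """jig-frame target, trel = tool yaw minus jig yaw (deg); returns rows; prints"""
    o=get_obs(); s=start or (*wj(o["tool_pos"]),o["tool_pos"][2],np.degrees(o["tcp_rot"][2]-JY))
    dyaw=(trel-s[3])/n; d=(np.array([tx,ty,tz])-s[:3])/n; dp=[];
    for i in range(n):
        a=np.radians(s[3]+i*dyaw); c,q=np.cos(a),np.sin(a)
        dp.append([float(round((d[0]*c+d[1]*q)/25,2)),float(round((d[0]*q-d[1]*c)/25,2)),float(round(-d[2]/25,2))])
    print("twist",round(-dyaw/5,3),"x",n)
    for i in range(0,n,5): print(dp[i:i+5])
    return (tx,ty,tz,trel)
E
python3 - <<'E'
from h import *
st(); s=plan(-200,47,100,-5,20); plan(-180,47,12,-5,5,s)
E
```

```text
t0.15 jig [-482.5  360.7] z195.9 yaw-J deg -60.8 F jig -0.2 0.1 0.9
twist -0.558 x 20
[[0.82, -0.19, 0.19], [0.83, -0.15, 0.19], [0.84, -0.11, 0.19], [0.84, -0.07, 0.19], [0.84, -0.02, 0.19]]
[[0.84, 0.02, 0.19], [0.84, 0.06, 0.19], [0.84, 0.1, 0.19], [0.83, 0.14, 0.19], [0.82, 0.18, 0.19]]
[[0.82, 0.22, 0.19], [0.8, 0.26, 0.19], [0.79, 0.3, 0.19], [0.77, 0.34, 0.19], [0.76, 0.37, 0.19]]
[[0.74, 0.41, 0.19], [0.72, 0.45, 0.19], [0.69, 0.48, 0.19], [0.67, 0.51, 0.19], [0.64, 0.54, 0.19]]
twist -0.0 x 5
[[0.16, -0.01, 0.7], [0.16, -0.01, 0.7], [0.16, -0.01, 0.7], [0.16, -0.01, 0.7], [0.16, -0.01, 0.7]]
```

Emit:
arm_command --gripper '[0,0,0,0,0]' --pt "0.82 -0.19 0.19" --pt "0.83 -0.15 0.19" --pt "0.84 -0.11 0.19" --pt "0.84 -0.07 0.19" --pt "0.84 -0.02 0.19" --twist '[-0.56,-0.56,-0.56,-0.56,-0.56]'

```text
time: 0.78
tool_pos: [273.5, -432.2, 172.3]
tcp_rot: [-3.141, -0.0, 0.607]
contact_force: [-0.6, -0.1, -0.3]
grip_width: 46.4
finger_force: 0.0
```

Emit:
arm_command --gripper '[0,0,0,0,0]' --pt "0.84 0.02 0.19" --pt "0.84 0.06 0.19" --pt "0.84 0.1 0.19" --pt "0.83 0.14 0.19" --pt "0.82 0.18 0.19" --twist '[-0.56,-0.56,-0.56,-0.56,-0.56]'

```text
time: 1.4
tool_pos: [361.3, -374.2, 148.5]
tcp_rot: [-3.141, -0.0, 0.851]
contact_force: [0.7, -0.4, -0.7]
grip_width: 0.8
finger_force: 0.0
```

Emit:
arm_command --gripper '[0,0,0,0,0]' --pt "0.82 0.22 0.19" --pt "0.8 0.26 0.19" --pt "0.79 0.3 0.19" --pt "0.77 0.34 0.19" --pt "0.76 0.37 0.19" --twist '[-0.56,-0.56,-0.56,-0.56,-0.56]'

```text
time: 2.02
tool_pos: [449.3, -316.0, 124.7]
tcp_rot: [-3.141, -0.0, 1.095]
contact_force: [0.3, 0.9, 0.3]
grip_width: 0.5
finger_force: 0.0
```

Emit:
arm_command --gripper '[0,0,0,0,0]' --pt "0.74 0.41 0.19" --pt "0.72 0.45 0.19" --pt "0.69 0.48 0.19" --pt "0.67 0.51 0.19" --pt "0.64 0.54 0.19" --twist '[-0.56,-0.56,-0.56,-0.56,-0.56]'

```text
time: 2.65
tool_pos: [537.8, -257.4, 101.1]
tcp_rot: [3.142, 0.0, 1.341]
contact_force: [1.6, 0.4, -0.4]
grip_width: 0.2
finger_force: 0.0
```

```bash
python3 - <<'E'
from h import *
o=st(); cv2.imwrite("pics/w1.png",capture("wrist")[:,:,::-1]); print(repr(o["tool_pos"]),repr(o["tcp_rot"]))
E
```

```text
t2.65 jig [-199.4   46.5] z101.1 yaw-J deg -4.6 F jig 0.6 -1.5 -0.4
array([ 537.79761348, -257.35061738,  101.08333948]) array([3.14155458e+00, 7.77977104e-05, 1.34141960e+00])
```

View pics/w1.png

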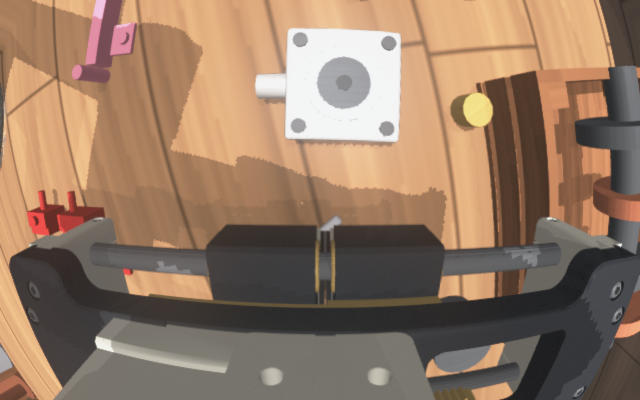

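The wrist view shows the housing's top corners at (289,29), (400,33), (399,142) and (287,138), and the spout end at (257,86). The closed fingers are at about (326,230).

```bash
cat >> h.py <<'E'
def wray(px,z,pos,rot):
    c=get_calibration("wrist"); K=c["mtx"]; u=(np.array(px)-K[:2,2])/K[0,0]; r=np.hypot(*u)
    d=np.r_[np.sin(r)*u/r,np.cos(r)]; T=c["mount"]; Rw=R.from_euler('xyz',rot).as_matrix()
    p=np.array(pos)+Rw@T[:3,3]; d=Rw@T[:3,:3]@d; return p+d*(z-p[2])/d[2]
E
python3 - <<'E'
from h import *
pos=[537.8,-257.35,101.08];rot=[3.14155,0,1.3414]
b=np.array([wj(wray(p,44,pos,rot)) for p in [(289,29),(400,33),(399,142),(287,138)]])
print(b.round(1),b.mean(0)); print(wj(wray((257,86),21,pos,rot)))
s=plan(-190,47,12,-6,5)
E
```

```text
[[ -52.7   63.1]
 [ -61.2  -25.4]
 [-151.4  -17.2]
 [-141.6   71.9]] [-101.7509588    23.11598516]
[-93.77153444  96.93220667]
twist 0.061 x 5
[[0.06, -0.02, 0.71], [0.06, -0.02, 0.71], [0.06, -0.02, 0.71], [0.06, -0.02, 0.71], [0.06, -0.02, 0.71]]
```

Emit:
arm_command --gripper '[0,0,0,0,0]' --pt "0.06 0.02 0.71" --pt "0.06 0.02 0.71" --pt "0.06 0.02 0.71" --pt "0.06 0.02 0.71" --pt "0.06 0.02 0.71" --twist '[0.05,0.05,0.05,0.05,0.05]'

```text
time: 3.32
tool_pos: [541.1, -251.5, 11.8]
tcp_rot: [3.141, 0.0, 1.316]
contact_force: [-0.0, -0.4, -0.4]
grip_width: 0.6
finger_force: 0.0
```

```bash
python3 - <<'E'
from h import *
st(); s=plan(-158,43,12,-6,5); 
E
```

```text
t3.33 jig [-193.1   44.2] z11.8 yaw-J deg -6.1 F jig -0.4 -0.0 -0.4
twist -0.003 x 5
[[0.28, -0.02, -0.0], [0.28, -0.02, -0.0], [0.28, -0.02, -0.0], [0.28, -0.02, -0.0], [0.28, -0.02, -0.0]]
```

```bash
python3 - <<'E'
from h import *
s=plan(-160,33,12,-6,5); s=plan(-120,33,12,-6,5,s)
E
```

```text
twist -0.003 x 5
[[0.27, 0.06, -0.0], [0.27, 0.06, -0.0], [0.27, 0.06, -0.0], [0.27, 0.06, -0.0], [0.27, 0.06, -0.0]]
twist -0.0 x 5
[[0.32, -0.03, -0.0], [0.32, -0.03, -0.0], [0.32, -0.03, -0.0], [0.32, -0.03, -0.0], [0.32, -0.03, -0.0]]
```

Emit:
arm_command --gripper '[0,0,0,0,0]' --pt "0.27 0.06 0" --pt "0.27 0.06 0" --pt "0.27 0.06 0" --pt "0.27 0.06 0" --pt "0.2 0.06 0" --twist '[0,0,0,0,0]'

```text
time: 3.95
tool_pos: [556.6, -221.9, 13.0]
tcp_rot: [3.141, 0.0, 1.317]
contact_force: [-0.2, -0.3, 0.7]
grip_width: 0.7
finger_force: 0.0
```

Emit:
arm_command --gripper '[0,0,0,0,0]' --pt "0.2 -0.02 0" --pt "0.2 -0.02 0" --pt "0.25 -0.03 0" --pt "0.25 -0.03 0" --pt "0.25 -0.03 0" --twist '[0,0,0,0,0]'

```text
time: 4.58
tool_pos: [560.3, -193.5, 12.7]
tcp_rot: [3.142, 0.0, 1.316]
contact_force: [-0.3, -3.6, -0.2]
grip_width: 0.3
finger_force: 2.0
```

```bash
python3 - <<'E'
from h import *
o=st(); s=plan(-118,33,12,-6,5)
cv2.imwrite("pics/w2.png",capture("wrist")[:,:,::-1]); print(repr(o["tool_pos"]),repr(o["tcp_rot"]))
E
```

```text
t4.58 jig [-132.9   33.8] z12.7 yaw-J deg -6.1 F jig -3.6 -0.3 -0.2
twist -0.003 x 5
[[0.12, -0.01, 0.01], [0.12, -0.01, 0.01], [0.12, -0.01, 0.01], [0.12, -0.01, 0.01], [0.12, -0.01, 0.01]]
array([ 560.26549847, -193.49686354,   12.72421822]) array([3.14151581e+00, 2.62800237e-04, 1.31629109e+00])
```

View pics/w2.png

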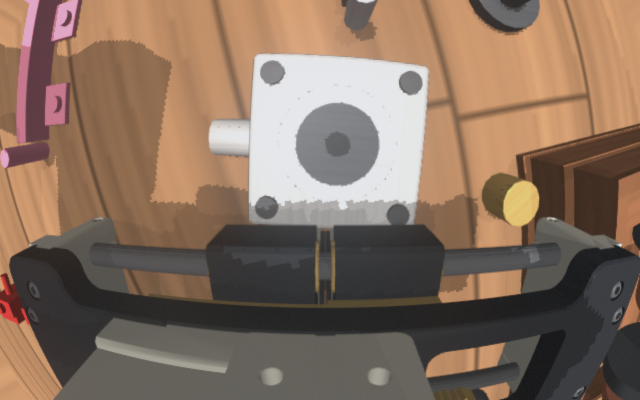

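The picture shows the fingers flush on the housing's back face. The post is ahead at (362,15), to the right of the housing's middle. I'll push on to contact.

Emit:
arm_command --gripper '[0,0,0,0,0]' --pt "0.16 -0.02 0" --pt "0.16 -0.02 0" --pt "0.16 -0.02 0" --pt "0.16 -0.02 0" --pt "0.16 -0.02 0" --twist '[0,0,0,0,0]'

```text
time: 5.25
tool_pos: [563.0, -173.7, 12.8]
tcp_rot: [3.141, 0.0, 1.316]
contact_force: [-1.6, -4.4, 4.7]
grip_width: 0.5
finger_force: 3.5
```

```bash
cat >>h.py <<'E'
def arc(a1,n,r=None,s=None):
    "rotate tool about post axis to rel yaw a1 in n rows, tool-x standoff ending at -r; constant per-row increments in tool frame"
    o=get_obs(); p=wj(o["tool_pos"]); a0=np.degrees(o["tcp_rot"][2]-JY)
    if s: p,a0=np.array(s[:2]),s[2]
    a=np.radians(a0); t=np.array([p@[np.cos(a),np.sin(a)],p@[np.sin(a),-np.cos(a)]]) # tool-frame pos
    print("tool-frame pos",t.round(1)); d=np.radians(a1-a0)/n; r=r or -t[0]
    g=(-r-t[0])/n
    # next pos in current tool axes: rotation by d (yaw); tool y axis = -left
    q=np.array([t[0],-t[1]]); c,s_=np.cos(d),np.sin(d); m=np.array([[c,-s_],[s_,c]])@(q+[g,0])-q
    print("row dp",(m[0]/25).round(3),(-m[1]/25).round(3),"twist",round(-np.degrees(d)/5,3),"x",n)
E
python3 - <<'E'
from h import *
o=st(); arc(-20,5,109)
E
```

```text
t5.25 jig [-113.   34.] z12.8 yaw-J deg -6.1 F jig -4.6 0.9 4.7
tool-frame pos [-115.9  -21.8]
row dp 0.103 -0.222 twist 0.557 x 5
```

Emit:
arm_command --gripper '[0,0,0,0,0]' --pt "0.12 0 0" --pt "0.12 0 0" --pt "0.06 -0.22 0" --pt "0.05 -0.22 0" --pt "0.05 -0.22 0" --twist '[0,0,0.56,0.56,0.56]'

```text
time: 5.88
tool_pos: [551.9, -159.1, 13.9]
tcp_rot: [3.137, -0.001, 1.168]
contact_force: [2.8, -1.3, 4.2]
grip_width: 0.3
finger_force: 2.5
```

```bash
python3 - <<'E'
from h import *
o=st(); arc(-28,5,108.5)
E
```

```text
t5.88 jig [-100.2   47.1] z13.9 yaw-J deg -14.6 F jig -0.9 -2.9 4.2
tool-frame pos [-108.8  -20.3]
row dp 0.045 -0.203 twist 0.537 x 5
```

```bash
python3 - <<'E'
from h import *
o=st(); cv2.imwrite("pics/w3.png",capture("wrist")[:,:,::-1]); print(repr(o["tool_pos"]),repr(o["tcp_rot"]));st()
E
```

```text
t5.88 jig [-100.2   47.1] z13.9 yaw-J deg -14.6 F jig -0.9 -2.9 4.2
array([ 551.91863168, -159.13063813,   13.93944649]) array([ 3.13666436e+00, -9.72058719e-04,  1.16793113e+00])
t5.92 jig [-99.9  47.7] z13.9 yaw-J deg -14.7 F jig -1.1 -1.9 5.5
```

View pics/w3.png

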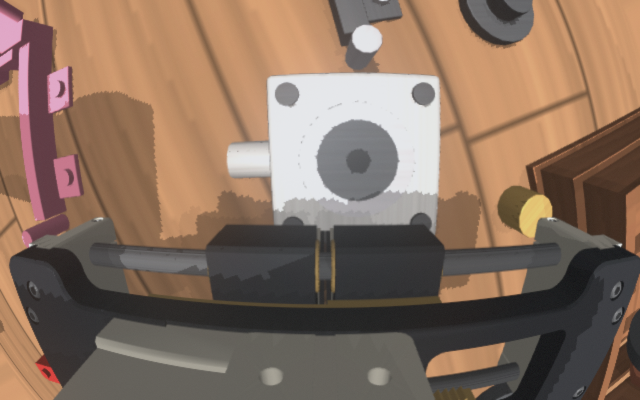

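```bash
python3 - <<'E'
from h import *
pos=[551.92,-159.13,13.94];rot=[3.13666,-.001,1.1679]
b=np.array([wj(wray(p,44,pos,rot)) for p in [(270,76),(438,76),(357,160)]]); print(b.round(1))
print("post top",wj(wray((367,38),50,pos,rot)))
d=b[0]-b[1]; print(np.linalg.norm(d),np.degrees(np.arctan2(d[1],d[0])))
pos=[560.27,-193.5,12.72];rot=[3.1415,0,1.3163]
b=np.array([wj(wray(p,44,pos,rot)) for p in [(256,55),(428,67),(337,144)]]); print(b.round(1))
d=b[0]-b[1]; print(np.linalg.norm(d),np.degrees(np.arctan2(d[1],d[0])))
E
```

```text
[[ -4.6  51.4]
 [-24.3 -34.1]
 [-58.2  19.4]]
post top [ 1.18834419 -0.34936505]
87.74581440651328 76.976270523975
[[-26.8  57.9]
 [-41.2 -29.7]
 [-78.   21.9]]
88.83613735297972 80.70505111545756
```

```bash
python3 - <<'E'
from h import *
t=capture("top")[130:230,270:400]; s=capture("scene")[170:290,200:360]; 
A=np.zeros((600,800,3),np.uint8)
a=cv2.resize(t,(390,300),interpolation=2); b=cv2.resize(s,(400,300),interpolation=2)
A[:300,:390]=a; A[:300,400:]=b; w=capture("wrist")[20:270,180:500]; A[300:,:384]=cv2.resize(w,(384,300))
cv2.imwrite("pics/m1.png",A[:,:,::-1]); st()
E
```

```text
t6.08 jig [-99.9  47.7] z13.9 yaw-J deg -14.5 F jig -1.0 -0.5 7.1
```

View pics/m1.png

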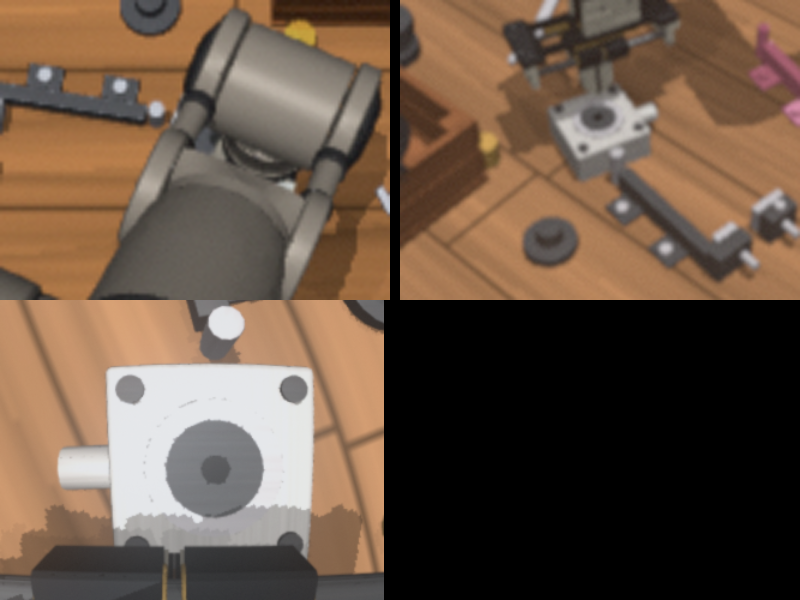

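```bash
python3 - <<'E'
from h import *
o=st(); print({k:np.round(o[k],3) for k in o})
E
```

```text
t6.08 jig [-99.9  47.7] z13.9 yaw-J deg -14.5 F jig -1.0 -0.5 7.1
{'time': np.float64(6.075), 'joint_positions': array([-4.150e-01,  6.270e-01,  1.607e+00,  1.000e-03,  9.040e-01,
       -1.500e-02]), 'dq': array([-0.001, -0.001, -0.002,  0.   ,  0.003, -0.   ]), 'tau': array([ 2.3100e-01, -4.7436e+01, -1.6228e+01,  7.4000e-02,  4.1600e-01,
        1.8000e-02]), 'tool_pos': array([ 551.379, -158.799,   13.908]), 'tcp_rot': array([ 3.138e+00, -1.000e-03,  1.170e+00]), 'contact_force': array([ 0.372, -1.02 ,  7.106]), 'moment': array([-0.094, -0.252, -0.016]), 'finger_force': np.float64(3.496), 'grip_width': np.float64(0.412)}
```

Emit:
arm_command --gripper '[0,0,0,0,0]' --pt "0.04 0 0" --pt "0.04 0 0" --pt "0.04 0 0" --pt "0.04 0 0" --pt "0 0 0" --twist '[0,0,0,0,0]'

```text
time: 6.7
tool_pos: [552.4, -156.1, 13.9]
tcp_rot: [3.139, 0.001, 1.17]
contact_force: [-1.6, -5.8, 7.6]
grip_width: 0.2
finger_force: 4.0
```

```bash
python3 - <<'E'
from h import *
o=st(); print(o["moment"],o["tool_pos"],o["tcp_rot"],o["finger_force"]); arc(-28,5)
im=capture("wrist");A=np.vstack([cv2.resize(cv2.imread("pics/w2.png")[0:240,200:480],(560,290)),cv2.resize(im[0:240,200:480,::-1],(560,290))])
cv2.imwrite("pics/m2.png",A)
E
```

```text
t6.70 jig [-97.1  47.1] z13.9 yaw-J deg -14.5 F jig -6.0 0.7 7.6
[-0.81627519  0.23038399  0.02287187] [ 552.35946701 -156.11950674   13.91048982] [3.13878120e+00 5.13134151e-04 1.17005346e+00] 3.9797071024077013
tool-frame pos [-105.8  -21.3]
row dp 0.045 -0.199 twist 0.542 x 5
```

View pics/m2.png

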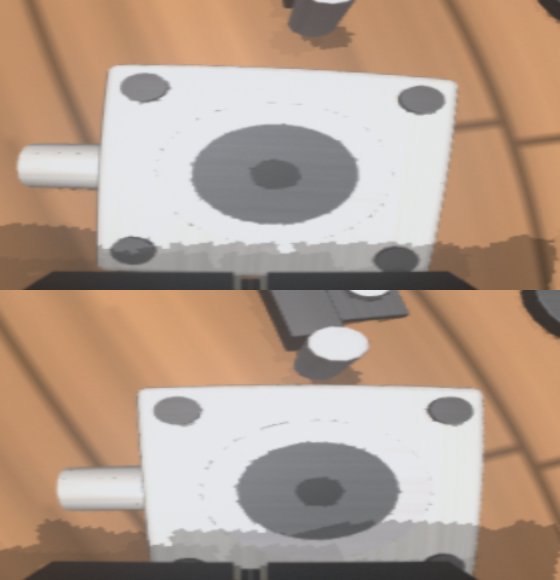

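Emit:
arm_command --gripper '[0,0,0,0,0]' --pt "0 0 -0.08" --pt "0 0 -0.08" --pt "0 0 0" --pt "0 0 0" --pt "0 0 0" --twist '[0,0,0,0,0]'

```text
time: 7.38
tool_pos: [551.3, -155.4, 16.5]
tcp_rot: [-3.141, -0.0, 1.17]
contact_force: [0.4, 0.3, 0.5]
grip_width: 0.8
finger_force: 0.0
```

```bash
python3 - <<'E'
from h import *
o=st(); print(o["moment"],o["contact_force"],o["tool_pos"],o["tcp_rot"],o["finger_force"])
for z in (0,40,80): print(z,[ray("top",p,z)[:2].round() for p in [(362,137),(467,137)]])
E
```

```text
t7.38 jig [-96.6  48.3] z16.5 yaw-J deg -14.5 F jig 0.3 -0.3 0.5
[ 0.00980304 -0.07519769 -0.01530436] [0.35129879 0.25960325 0.54867892] [ 551.28921636 -155.38967946   16.49404736] [-3.14125465e+00 -1.65234975e-05  1.16977767e+00] 0.0
0 [array([ 713., -187.]), array([ 713., -499.])]
40 [array([ 701., -184.]), array([ 701., -487.])]
80 [array([ 690., -180.]), array([ 689., -475.])]
```

```bash
cat >>h.py <<'E'
def front():
    "housing front face (housing -y side) from wrist image: line fit to its upper border, in jig frame; plus lateral edges"
    o=get_obs(); im=capture("wrist"); hsv=cv2.cvtColor(im,cv2.COLOR_RGB2HSV)
    m=((hsv[...,1]<38)&(hsv[...,2]>150)).astype(np.uint8); m[230:]=0
    n,l,s,c=cv2.connectedComponentsWithStats(m); k=1+np.argmax(s[1:,4]*(s[1:,0]<340)*(s[1:,0]+s[1:,2]>300)); m=l==k
    cols=[u for u in range(s[k,0],s[k,0]+s[k,2]) if m[:,u].sum()>60]; pts=np.array([(u,np.argmax(m[:,u])) for u in cols[8:-8]],float)
    w=np.array([wj(wray(p,44,o["tool_pos"],o["tcp_rot"])) for p in pts])
    vx,vy,x0,y0=cv2.fitLine(w.astype(np.float32),cv2.DIST_HUBER,0,.01,.01).ravel()
    if vx*np.cos(0)+vy*0<0 and abs(vx)>.7 or (abs(vx)<=.7 and vy<0): vx,vy=-vx,-vy
    h=np.degrees(np.arctan2(vy,vx)); a=np.radians(h); nrm=np.array([np.sin(a),-np.cos(a)]); u=np.array([vx,vy])
    e=sorted([w[0]@u,w[-1]@u]); gap=-(np.array([x0,y0])@nrm)-8
    al=np.radians(np.degrees(o["tcp_rot"][2]-JY))
    t=wj(o["tool_pos"])
    print("heading %.1f gap-to-post %.1f  along-face extents rel post %.1f %.1f (n=%d)  TCP to front %.1f along %.1f"%(h,gap,e[0],e[1],len(pts),(np.array([x0,y0])-t)@nrm,t@u))
E
python3 - <<'E'
from h import *
front(); st()
E
```

```text
heading 77.0 gap-to-post 8.0  along-face extents rel post -34.5 46.3 (n=154)  TCP to front 89.0 along 25.3
t7.42 jig [-96.6  48.2] z16.5 yaw-J deg -14.5 F jig 0.0 -0.1 -0.0
```

Emit:
arm_command --gripper '[0,0,0,0,0]' --pt "0 0 -0.2" --pt "0 0 -0.4" --pt "0 0 -0.8" --pt "0 0 -1" --pt "0 0 -1" --twist '[0,0,0,0,0]'

```text
time: 8.05
tool_pos: [551.5, -155.6, 103.3]
tcp_rot: [3.141, 0.0, 1.17]
contact_force: [0.9, 0.3, 1.3]
grip_width: 0.6
finger_force: 0.0
```

```bash
python3 - <<'E'
from h import *
o=st(); front()
A=np.zeros((600,800,3),np.uint8); w=capture("wrist"); A[:400,:640]=w; s=capture("scene")[190:290,240:340]; A[400:,:200]=cv2.resize(s,(200,200));A[300:,500:]=cv2.resize(s,(300,300),interpolation=2)
t=capture("top")[150:210,300:400];A[400:,200:500]=cv2.resize(t,(300,200),interpolation=2)
cv2.imwrite("pics/m3.png",A[:,:,::-1]);print(o["tool_pos"],o["tcp_rot"])
E
```

```text
t8.05 jig [-96.7  48. ] z103.3 yaw-J deg -14.5 F jig 0.4 -0.8 1.3
heading 77.2 gap-to-post 7.8  along-face extents rel post -32.6 43.2 (n=96)  TCP to front 89.2 along 25.4
[ 551.50976411 -155.57783191  103.26466713] [3.14072451e+00 5.98808572e-05 1.16975083e+00]
```

View pics/m3.png

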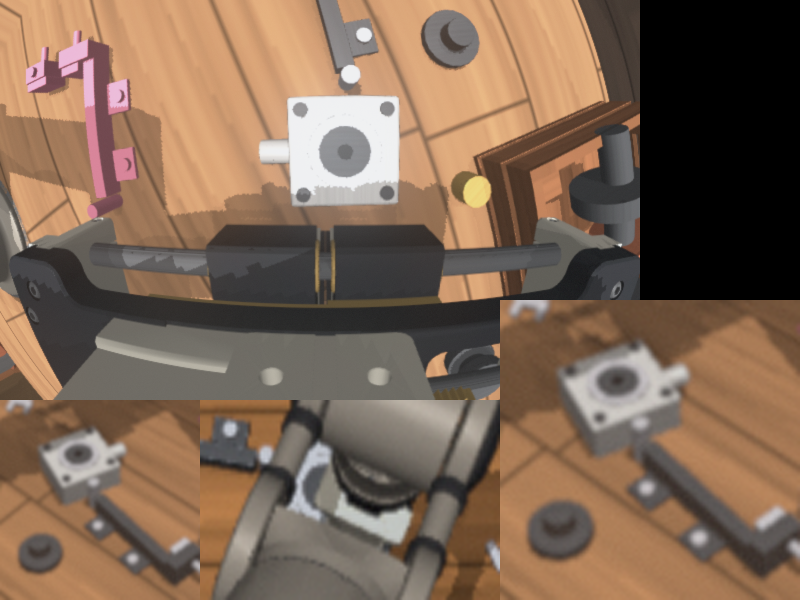

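```bash
python3 - <<'E'
from h import *
pos=[551.51,-155.58,103.26];rot=[3.1407,0,1.1698]; a=np.radians(-14.5)
n=np.array([np.cos(a),np.sin(a)]);l=np.array([np.sin(a),-np.cos(a)])
for p,z in [((289,97),44),((398,97),44),((400,205),44),((292,205),44),((350,74),50),((345,152),44)]:
    w=wj(wray(p,z,pos,rot)); print(p,w.round(1),"n %.1f l %.1f"%(w@n,w@l))
t=wj(pos);print("tcp",t@n,t@l)
T=np.linalg.inv(get_calibration("wrist")["mount"]); c=get_calibration("wrist")
for q in ([0,0,0],[9.5,0,0],[0,0,-60],[0,0,-30]):
    v=T@np.r_[q,1.]; v=v[:3]; th=np.arccos(v[2]/np.linalg.norm(v)); d=v[:2]/np.linalg.norm(v[:2])*th; print(q,d*309.7+c["mtx"][:2,2])
E
```

```text
(289, 97) [-4.  53.4] n -17.3 l -50.7
(398, 97) [-24.7 -31.3] n -16.1 l 36.4
(400, 205) [-112.6  -13.4] n -105.6 l 41.2
(292, 205) [-89.8  74.4] n -105.5 l -49.6
(350, 74) [1.  2.8] n 0.3 l -2.9
(345, 152) [-58.2  21.4] n -61.7 l -6.2
tcp -105.68159634816938 -22.267031533246378
[0, 0, 0] [325.12601981 228.70712105]
[9.5, 0, 0] [325.12504717 214.56454266]
[0, 0, -60] [325.46461385 271.1488347 ]
[0, 0, -30] [325.26825757 246.50651158]
```

Emit:
arm_command --gripper '[0,0,0,0,0]' --pt "-0.5 -0.1 0" --pt "-0.5 0 0.7" --pt "0 0 0.9" --pt "0 0 0.9" --pt "0 0 0.8" --twist '[-0.3,0,0,0,0]'

```text
time: 8.88
tool_pos: [538.5, -177.3, 17.1]
tcp_rot: [-3.139, -0.0, 1.196]
contact_force: [0.5, -1.0, 0.1]
grip_width: 0.7
finger_force: 0.0
```

Emit:
arm_command --gripper '[0,0,0,0,0]' --pt "0 0 0" --pt "0.1 0 0" --pt "0.1 0 0" --pt "0.1 0 0" --pt "0.1 0 0" --twist '[0,0,0,0,0]'

```text
time: 9.5
tool_pos: [543.6, -168.2, 19.6]
tcp_rot: [3.141, 0.0, 1.196]
contact_force: [-0.1, -1.2, -0.7]
grip_width: 0.1
finger_force: 0.0
```

```bash
python3 - <<'E'
from h import *
o=st(); front(); arc(-28,5); print(wj(wray((330,222),5,[537.8,-257.35,101.08],[3.14155,0,1.3414])), wj(ray("top",(403,195),5)))
E
```

```text
t9.50 jig [-110.4   54. ] z19.6 yaw-J deg -13.0 F jig -1.2 -0.1 -0.7
heading 77.0 gap-to-post 8.2  along-face extents rel post -33.9 46.9 (n=150)  TCP to front 103.5 along 27.8
tool-frame pos [-119.5  -27.9]
row dp 0.065 -0.249 twist 0.601 x 5
[-226.27152455   43.7365393 ] [-245.7968053    40.18844083]
```

Emit:
arm_command --gripper '[0,0,0,0,0]' --pt "0.07 0 0" --pt "0.07 0 0" --pt "0.07 0 0" --pt "0.07 0 0" --pt "0.07 0 0" --twist '[0,0,0,0,0]'

```text
time: 10.18
tool_pos: [546.5, -160.2, 19.2]
tcp_rot: [3.142, 0.0, 1.196]
contact_force: [0.2, -1.0, 0.4]
grip_width: 0.6
finger_force: 0.0
```

```bash
python3 - <<'E'
from h import *
o=st(); front(); arc(-28,5)
E
```

```text
t10.18 jig [-102.    52.3] z19.2 yaw-J deg -13.0 F jig -0.9 -0.3 0.4
heading 77.1 gap-to-post 8.1  along-face extents rel post -33.4 46.5 (n=149)  TCP to front 95.0 along 28.2
tool-frame pos [-110.9  -28.1]
row dp 0.065 -0.231 twist 0.601 x 5
```

Emit:
arm_command --gripper '[0,0,0,0,0]' --pt "0.06 0 0" --pt "0.06 0 0" --pt "0.06 0 0" --pt "0.06 0 0" --pt "0.06 0 0" --twist '[0,0,0,0,0]'

```text
time: 10.85
tool_pos: [549.3, -153.2, 19.2]
tcp_rot: [3.142, 0.0, 1.196]
contact_force: [-0.3, 0.5, -0.0]
grip_width: 0.2
finger_force: 0.0
```

```bash
python3 - <<'E'
from h import *
o=st(); front(); arc(-28,5)
E
```

```text
t10.85 jig [-94.7  50.6] z19.2 yaw-J deg -13.0 F jig 0.4 0.3 -0.0
heading 76.8 gap-to-post 7.8  along-face extents rel post -32.9 46.4 (n=148)  TCP to front 87.9 along 27.6
tool-frame pos [-103.5  -28.1]
row dp 0.065 -0.215 twist 0.601 x 5
```

```bash
python3 - <<'E'
from h import *
o=st(); im=capture("scene"); c=get_calibration("scene"); M=R.from_euler('xyz',c["attitude"]).as_matrix()
def pr(w): v=M.T@(np.array(w)-c["position"]); q=c["mtx"]@v; return q[:2]/q[2]
x0,y0,k=230,130,7
A=cv2.resize(im[y0:y0+85,x0:x0+110],None,fx=k,fy=k,interpolation=2)[:,:,::-1].copy()
def dot(w,col): p=((pr(w)-[x0,y0]+.5)*k).astype(int); cv2.circle(A,tuple(int(v) for v in p),3,col,-1); print(p)
t=o["tool_pos"]
dot(t,(0,0,255)); dot(t+[0,0,30],(0,255,0)); dot(t+[0,0,60],(255,0,0))
dot([*P,50],(255,0,255))
cv2.imwrite("pics/m4.png",A)
E
```

```text
t10.90 jig [-94.5  50.6] z19.2 yaw-J deg -13.0 F jig 0.3 0.4 -0.4
[356 570]
[353 520]
[349 469]
[399 700]
```

View pics/m4.png

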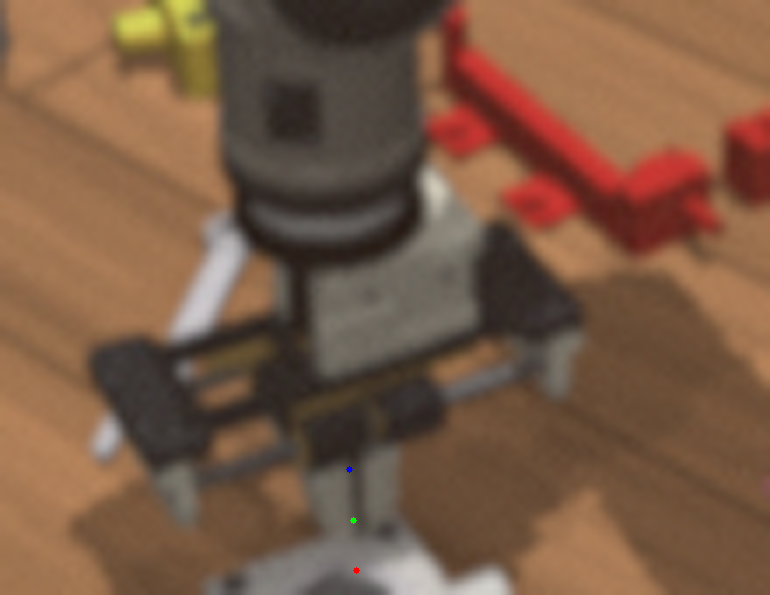

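The scene crop shows the finger tips ending at the housing's rear top edge, at about (352,535), with the wrench untouched behind. I'll compute the housing's corners from the scene view.

```bash
python3 - <<'E'
from h import *
a=np.radians(-13); n=np.array([np.cos(a),np.sin(a)]);l=np.array([np.sin(a),-np.cos(a)])
for k,p,z in [("left",(259.3,215.2),44),("back",(286.5,204.4),44),("right",(301,221.7),44),("front",(270,234),44),("post",(286.7,231.3),50)]:
    w=wj(ray("scene",np.array(p)-.3,z)); print(k,w.round(1),"n %.1f l %.1f"%(w@n,w@l))
o=get_obs();t=wj(o["tool_pos"]);print("tcp",t@n,t@l, o["tcp_rot"])
E
```

```text
left [-102.7  -21.3] n -95.2 l 43.9
back [-86.   67.3] n -98.9 l -46.3
right [-2.2 53.9] n -14.2 l -52.0
front [-23. -42.] n -13.0 l 46.1
post [ 4.1 -3.7] n 4.9 l 2.7
tcp -103.61020795836694 -27.952361409741652 [3.14145674e+00 7.12219281e-05 1.19609543e+00]
```

Emit:
arm_command --gripper '[0,0,0,0,0]' --pt "0.05 0 0" --pt "0.05 0 0" --pt "0.05 0 0" --pt "0.05 0 0" --pt "0 0 0" --twist '[0,0,0,0,0]'

```text
time: 11.58
tool_pos: [551.1, -148.5, 19.1]
tcp_rot: [-3.142, 0.0, 1.196]
contact_force: [-0.2, -0.6, -0.4]
grip_width: 0.4
finger_force: 0.0
```

```bash
python3 - <<'E'
from h import *
o=st(); front(); arc(-28,5)
E
```

```text
t11.57 jig [-89.8  49.5] z19.1 yaw-J deg -13.0 F jig -0.6 0.1 -0.4
heading 76.8 gap-to-post 7.8  along-face extents rel post -32.8 46.4 (n=115)  TCP to front 82.9 along 27.7
tool-frame pos [-98.7 -28. ]
row dp 0.064 -0.205 twist 0.601 x 5
```

Everything fits if the real finger tips sit about 30 mm above the reported TCP. At a reading of 13.9 they were resting on the 44 mm housing top. I'll back off, lower by about 21 mm more, and push again.

Emit:
arm_command --gripper '[0,0,0,0,0]' --pt "-0.65 0 0" --pt "-0.65 0 0" --pt "0 0 0.3" --pt "0 0 0.4" --pt "0 0 0.15" --twist '[0,0,0,0,0]'

```text
time: 12.25
tool_pos: [538.6, -178.3, -3.3]
tcp_rot: [-3.14, -0.0, 1.196]
contact_force: [-0.5, -0.4, -0.2]
grip_width: 0.3
finger_force: 0.0
```

Emit:
arm_command --gripper '[0,0,0,0,0]' --pt "0.1 0 0" --pt "0.1 0 0" --pt "0.1 0 0" --pt "0.1 0 0" --pt "0.1 0 0" --twist '[0,0,0,0,0]'

```text
time: 12.88
tool_pos: [543.9, -167.1, -2.0]
tcp_rot: [3.141, 0.0, 1.196]
contact_force: [-0.7, -0.5, -0.1]
grip_width: 0.9
finger_force: 0.0
```

```bash
python3 - <<'E'
from h import *
o=st(); front(); arc(-28,5)
E
```

```text
t12.88 jig [-109.2   53.9] z-2.0 yaw-J deg -13.0 F jig -0.6 0.6 -0.1
heading 77.0 gap-to-post 8.2  along-face extents rel post -34.2 47.4 (n=172)  TCP to front 102.3 along 28.0
tool-frame pos [-118.3  -28. ]
row dp 0.065 -0.247 twist 0.601 x 5
```

Emit:
arm_command --gripper '[0,0,0,0,0]' --pt "0.08 0 0" --pt "0.08 0 0" --pt "0.08 0 0" --pt "0.08 0 0" --pt "0.06 0 0" --twist '[0,0,0,0,0]'

```text
time: 13.55
tool_pos: [547.2, -158.5, -2.0]
tcp_rot: [3.141, 0.0, 1.196]
contact_force: [-4.4, -8.3, 1.9]
grip_width: 0.6
finger_force: 4.7
```

```bash
python3 - <<'E'
from h import *
o=st(); front(); arc(-26,5,109)
E
```

```text
t13.55 jig [-100.2   51.8] z-2.0 yaw-J deg -13.0 F jig -8.9 3.2 1.9
heading 75.7 gap-to-post -0.2  along-face extents rel post -35.9 45.8 (n=172)  TCP to front 102.1 along 25.4
tool-frame pos [-109.4  -28. ]
row dp 0.058 -0.198 twist 0.522 x 5
```

Emit:
arm_command --gripper '[0,0,0,0,0]' --pt "0.06 -0.22 0" --pt "0.06 -0.22 0" --pt "0.06 -0.22 0" --pt "0.06 -0.22 0" --pt "0.06 -0.22 0" --twist '[0.6,0.6,0.6,0.6,0.6]'

```text
time: 14.22
tool_pos: [526.7, -139.0, -2.0]
tcp_rot: [3.141, -0.0, 0.932]
contact_force: [-0.8, -2.7, 0.0]
grip_width: 0.3
finger_force: 1.3
```

```bash
python3 - <<'E'
from h import *
o=st(); front(); arc(-43,5)
E
```

```text
t14.22 jig [-84.  75.] z-2.0 yaw-J deg -28.1 F jig -2.8 0.4 0.0
heading 60.1 gap-to-post -0.1  along-face extents rel post -37.3 44.5 (n=172)  TCP to front 102.3 along 23.1
tool-frame pos [-109.3  -27.3]
row dp 0.062 -0.225 twist 0.593 x 5
```

Emit:
arm_command --gripper '[0,0,0,0,0]' --pt "0.07 -0.22 0" --pt "0.07 -0.22 0" --pt "0.07 -0.22 0" --pt "0.07 -0.22 0" --pt "0.07 -0.22 0" --twist '[0.6,0.6,0.6,0.6,0.6]'

```text
time: 14.9
tool_pos: [511.4, -114.3, -2.1]
tcp_rot: [-3.141, 0.001, 0.672]
contact_force: [-4.8, -6.3, 3.6]
grip_width: 0.4
finger_force: 3.5
```

```bash
python3 - <<'E'
from h import *
o=st(); front(); arc(-58,5)
E
```

```text
t14.90 jig [-61.9  93.8] z-2.1 yaw-J deg -43.0 F jig -7.0 3.8 3.6
heading 44.6 gap-to-post -0.0  along-face extents rel post -38.7 43.1 (n=172)  TCP to front 102.2 along 21.7
tool-frame pos [-109.2  -26.9]
row dp 0.062 -0.225 twist 0.594 x 5
```

Emit:
arm_command --gripper '[0,0,0,0,0]' --pt "0.065 -0.22 0" --pt "0.065 -0.22 0" --pt "0.065 -0.22 0" --pt "0.065 -0.22 0" --pt "0.065 -0.22 0" --twist '[0.6,0.6,0.6,0.6,0.6]'

```text
time: 15.58
tool_pos: [502.7, -86.7, -2.2]
tcp_rot: [-3.14, 0.003, 0.41]
contact_force: [-6.1, -5.6, 4.6]
grip_width: 0.5
finger_force: 4.0
```

```bash
python3 - <<'E'
from h import *
o=st(); front(); arc(-73,5)
E
```

```text
t15.57 jig [-35.8 106.5] z-2.2 yaw-J deg -58.0 F jig -6.5 5.2 4.6
heading 28.6 gap-to-post 0.2  along-face extents rel post -40.1 42.2 (n=173)  TCP to front 102.4 along 19.6
tool-frame pos [-109.2  -26.5]
row dp 0.061 -0.225 twist 0.594 x 5
```

Emit:
arm_command --gripper '[0,0,0,0,0]' --pt "0.06 -0.22 0" --pt "0.06 -0.22 0" --pt "0.06 -0.22 0" --pt "0.06 -0.22 0" --pt "0.06 -0.22 0" --twist '[0.6,0.6,0.6,0.6,0.6]'

```text
time: 16.25
tool_pos: [501.2, -57.8, -2.3]
tcp_rot: [-3.14, 0.004, 0.148]
contact_force: [-5.8, -3.1, 3.7]
grip_width: 0.4
finger_force: 3.1
```

```bash
python3 - <<'E'
from h import *
o=st(); front(); arc(-86,5)
E
```

```text
t16.25 jig [ -7.4 112.2] z-2.3 yaw-J deg -73.0 F jig -3.9 5.3 3.7
heading 12.9 gap-to-post 0.5  along-face extents rel post -41.6 40.6 (n=173)  TCP to front 102.6 along 17.8
tool-frame pos [-109.5  -26.1]
row dp 0.051 -0.195 twist 0.514 x 5
```

Emit:
arm_command --gripper '[0,0,0,0,0]' --pt "0.05 -0.19 0" --pt "0.05 -0.19 0" --pt "0.05 -0.19 0" --pt "0.05 -0.19 0" --pt "0.04 -0.19 0" --twist '[0.5,0.5,0.5,0.5,0.5]'

```text
time: 16.92
tool_pos: [505.6, -33.4, -2.5]
tcp_rot: [-3.141, 0.004, -0.07]
contact_force: [-6.7, -2.9, 2.2]
grip_width: 1.0
finger_force: 3.0
```

```bash
python3 - <<'E'
from h import *
o=st(); front(); arc(-90,5)
E
```

```text
t16.93 jig [ 17.3 111.5] z-2.5 yaw-J deg -85.5 F jig -3.8 6.2 2.2
heading -0.8 gap-to-post 0.8  along-face extents rel post -41.5 39.2 (n=171)  TCP to front 102.9 along 15.7
tool-frame pos [-109.9  -26.2]
row dp 0.017 -0.067 twist 0.176 x 5
```

Emit:
arm_command --gripper '[0,0,0,0,0]' --pt "0.05 -0.06 0" --pt "0.05 -0.06 0" --pt "0.03 -0.05 0" --pt "0 0 0" --pt "0 0 0" --twist '[0.15,0.15,0.15,0,0]'

```text
time: 17.6
tool_pos: [506.1, -29.5, -3.2]
tcp_rot: [-3.141, 0.011, -0.108]
contact_force: [-12.5, -5.4, 5.3]
grip_width: 0.3
finger_force: 6.0
```

```bash
python3 - <<'E'
from h import *
o=st(); front(); print(o["contact_force"])
E
```

```text
t17.60 jig [ 21.2 111.6] z-3.2 yaw-J deg -87.7 F jig -7.2 11.5 5.3
heading -1.7 gap-to-post 1.4  along-face extents rel post -43.7 38.7 (n=174)  TCP to front 102.8 along 17.8
[-12.46532234  -5.36747721   5.32843202]
```

Emit:
arm_command --gripper '[0,0,0,0,0]' --pt "-0.3 0 0" --pt "-0.8 0 0" --pt "-0.3 0 -0.9" --pt "0 0 -1" --pt "0 0 -1" --twist '[0,0,0,0,0]'

```text
time: 18.27
tool_pos: [476.5, -25.7, 71.2]
tcp_rot: [-3.141, -0.001, -0.108]
contact_force: [1.0, 0.1, 0.3]
grip_width: 0.7
finger_force: 0.0
```

```bash
sed -i 's/np.radians(81.5)/np.radians(80.3)/' h.py; python3 - <<'E'
from h import *
o=st(); front(); s=plan(-85,56,70,0,20)
E
```

```text
t18.27 jig [ 17.6 141.8] z71.2 yaw-J deg -86.5 F jig 0.3 -0.9 0.3
heading -0.9 gap-to-post 1.5  along-face extents rel post -42.3 37.5 (n=113)  TCP to front 132.6 along 15.4
twist -0.865 x 20
[[0.15, 0.22, 0.01], [0.14, 0.23, 0.01], [0.12, 0.24, 0.01], [0.1, 0.24, 0.01], [0.08, 0.25, 0.01]]
[[0.06, 0.26, 0.01], [0.04, 0.26, 0.01], [0.03, 0.26, 0.01], [0.01, 0.26, 0.01], [-0.01, 0.26, 0.01]]
[[-0.03, 0.26, 0.01], [-0.05, 0.26, 0.01], [-0.07, 0.25, 0.01], [-0.09, 0.25, 0.01], [-0.11, 0.24, 0.01]]
[[-0.13, 0.23, 0.01], [-0.15, 0.22, 0.01], [-0.16, 0.21, 0.01], [-0.18, 0.2, 0.01], [-0.19, 0.18, 0.01]]
```

Emit:
arm_command --gripper '[0,0,0,0,0]' --pt "0.15 0.22 0" --pt "0.14 0.23 0" --pt "0.12 0.24 0" --pt "0.1 0.24 0" --pt "0.08 0.25 0" --twist '[-0.86,-0.86,-0.86,-0.86,-0.86]'

```text
time: 18.95
tool_pos: [492.6, -55.0, 70.1]
tcp_rot: [-3.141, -0.001, 0.27]
contact_force: [0.7, 0.1, -0.2]
grip_width: 0.4
finger_force: 0.0
```

Emit:
arm_command --gripper '[0,0,0,0,0]' --pt "0.06 0.26 0" --pt "0.04 0.26 0" --pt "0.03 0.26 0" --pt "0.01 0.26 0" --pt "-0.01 0.26 0" --twist '[-0.86,-0.86,-0.86,-0.86,-0.86]'

```text
time: 19.58
tool_pos: [508.8, -83.6, 70.1]
tcp_rot: [-3.141, -0.001, 0.645]
contact_force: [-0.1, 0.1, -0.8]
grip_width: 0.0
finger_force: 0.0
```

Emit:
arm_command --gripper '[0,0,0,0,0]' --pt "-0.03 0.26 0" --pt "-0.05 0.26 0" --pt "-0.07 0.25 0" --pt "-0.09 0.25 0" --pt "-0.11 0.24 0" --twist '[-0.86,-0.86,-0.86,-0.86,-0.86]'

```text
time: 20.2
tool_pos: [525.2, -112.1, 70.0]
tcp_rot: [3.142, -0.001, 1.02]
contact_force: [0.8, -0.1, -0.4]
grip_width: 0.3
finger_force: 0.0
```

Emit:
arm_command --gripper '[0,0,0,0,0]' --pt "-0.13 0.23 0" --pt "-0.15 0.22 0" --pt "-0.16 0.21 0" --pt "-0.18 0.2 0" --pt "-0.19 0.18 0" --twist '[-0.86,-0.86,-0.86,-0.86,-0.86]'

```text
time: 20.82
tool_pos: [541.2, -141.0, 70.0]
tcp_rot: [3.141, -0.001, 1.396]
contact_force: [1.0, 0.4, -0.3]
grip_width: 0.2
finger_force: 0.0
```

```bash
cat >>h.py <<'E'
def body():
    "minAreaRect of the bright top face from wrist, spout cut by opening; jig frame"
    o=get_obs(); im=capture("wrist"); hsv=cv2.cvtColor(im,cv2.COLOR_RGB2HSV)
    m=((hsv[...,1]<38)&(hsv[...,2]>100)).astype(np.uint8); m[222:]=0
    m=cv2.morphologyEx(cv2.morphologyEx(m,3,np.ones((5,5))),2,np.ones((33,33)))
    cs=[c for c in cv2.findContours(m,0,2)[0]]; c=max(cs,key=lambda c:cv2.contourArea(c))
    w=np.array([wj(wray(p,44,o["tool_pos"],o["tcp_rot"])) for p in c[:,0,:].astype(float)]).astype(np.float32)
    (r)=cv2.minAreaRect(w); print("centre",np.round(r[0],1),"size",np.round(r[1],1),"ang %.1f"%r[2],"x %.1f..%.1f y %.1f..%.1f"%(w[:,0].min(),w[:,0].max(),w[:,1].min(),w[:,1].max()))
E
python3 - <<'E'
from h import *
o=st(); body()
E
```

```text
t20.82 jig [-85.1  58.5] z70.0 yaw-J deg -0.3 F jig 0.6 -0.9 -0.3
centre [-2.  39.3] size [120.8  97.4] ang 89.7 x -50.8..46.5 y -21.4..99.8
```

Emit:
arm_command --gripper '[0,0,0,0,0]' --pt "0 0.12 0.5" --pt "0 0.12 0.7" --pt "0 0 0.8" --pt "0 0 0.6" --pt "0 0 0.28" --twist '[0,0,0,0,0]'

```text
time: 21.5
tool_pos: [546.1, -142.1, -3.2]
tcp_rot: [-3.14, -0.0, 1.392]
contact_force: [-1.0, -0.9, 1.1]
grip_width: 0.4
finger_force: 0.0
```

Emit:
arm_command --gripper '[0,0,0,0,0]' --pt "0.2 0 0" --pt "0.2 0 0" --pt "0.2 0 0" --pt "0.2 0 0" --pt "0.2 0 0" --twist '[0,0,0,0,0]'

```text
time: 22.12
tool_pos: [551.4, -118.3, -1.2]
tcp_rot: [3.141, 0.001, 1.393]
contact_force: [-1.8, -4.8, 1.4]
grip_width: 0.1
finger_force: 2.4
```

Emit:
arm_command --gripper '[0,0,0,0,0]' --pt "0.12 0 0" --pt "0.15 0 0" --pt "0.15 0 0" --pt "0.15 0 0" --pt "0.15 0 0" --twist '[0,0,0,0,0]'

```text
time: 22.75
tool_pos: [554.6, -101.1, -1.2]
tcp_rot: [3.141, 0.001, 1.392]
contact_force: [-1.4, -5.1, 2.3]
grip_width: 0.6
finger_force: 2.7
```

```bash
python3 - <<'E'
from h import *
o=st(); body()
E
```

```text
t22.75 jig [-43.5  52.2] z-1.2 yaw-J deg -0.5 F jig -5.2 0.6 2.3
centre [27.8 40.9] size [117.  103.4] ang 89.5 x -24.0..79.7 y -17.6..99.6
```

Emit:
arm_command --gripper '[0,0,0,0,0]' --pt "0.2 0 0" --pt "0.2 0 0" --pt "0.2 0 0" --pt "0.2 0 0" --pt "0.2 0 0" --twist '[0,0,0,0,0]'

```text
time: 23.42
tool_pos: [558.9, -76.4, -1.3]
tcp_rot: [3.141, 0.001, 1.392]
contact_force: [-2.2, -5.1, 3.3]
grip_width: 0.7
finger_force: 2.9
```

Emit:
arm_command --gripper '[0,0,0,0,0]' --pt "0.15 0 0" --pt "0.15 0 0" --pt "0.15 0 0" --pt "0.15 0 0" --pt "0.15 0 0" --twist '[0,0,0,0,0]'

```text
time: 24.05
tool_pos: [562.2, -58.0, -1.3]
tcp_rot: [3.141, 0.001, 1.392]
contact_force: [-2.9, -5.5, 2.6]
grip_width: 0.5
finger_force: 3.0
```

```bash
python3 - <<'E'
from h import *
o=st(); body()
E
```

```text
t24.05 jig [ 0.3 51.9] z-1.3 yaw-J deg -0.5 F jig -5.9 1.9 2.6
centre [71.6 40.8] size [117.6 103.5] ang 89.5 x 19.7..123.5 y -17.7..99.6
```

Angle and lateral position are steady. I'll continue gently into the slot.

Emit:
arm_command --gripper '[0,0,0,0,0]' --pt "0.12 0 0" --pt "0.12 0 0" --pt "0.12 0 0" --pt "0.12 0 0" --pt "0.12 0 0" --twist '[0,0,0,0,0]'

```text
time: 24.72
tool_pos: [564.8, -43.2, -1.3]
tcp_rot: [3.141, 0.001, 1.392]
contact_force: [-1.6, -5.7, 3.7]
grip_width: 0.4
finger_force: 3.1
```

Emit:
arm_command --gripper '[0,0,0,0,0]' --pt "0.08 0 0" --pt "0.08 0 0" --pt "0.08 0 0" --pt "0.08 0 0" --pt "0.08 0 0" --twist '[0,0,0,0,0]'

```text
time: 25.35
tool_pos: [566.4, -33.5, -1.3]
tcp_rot: [-3.141, 0.001, 1.392]
contact_force: [-2.7, -6.3, 4.5]
grip_width: 0.2
finger_force: 3.5
```

```bash
python3 - <<'E'
from h import *
o=st(); body()
E
```

```text
t25.35 jig [25.1 51.9] z-1.3 yaw-J deg -0.5 F jig -6.6 1.6 4.5
centre [96.4 41.7] size [116.7 103.5] ang 89.5 x 44.5..148.3 y -16.8..99.9
```

Emit:
arm_command --gripper '[0,0,0,0,0]' --pt "0.06 0 0" --pt "0.06 0 0" --pt "0.05 0 0" --pt "0.04 0 0" --pt "0.04 0 0" --twist '[0,0,0,0,0]'

```text
time: 26.02
tool_pos: [567.3, -27.4, -1.3]
tcp_rot: [-3.141, 0.001, 1.392]
contact_force: [-3.2, -7.4, 4.0]
grip_width: 0.3
finger_force: 3.7
```

Emit:
arm_command --gripper '[0,0,0,0,0]' --pt "0.04 0 0" --pt "0.04 0 0" --pt "0.04 0 0" --pt "0.04 0 0" --pt "0.04 0 0" --twist '[0,0,0,0,0]'

```text
time: 26.65
tool_pos: [568.1, -22.6, -1.3]
tcp_rot: [-3.141, 0.002, 1.392]
contact_force: [-3.6, -6.9, 5.2]
grip_width: 0.3
finger_force: 3.9
```

Emit:
arm_command --gripper '[0,0,0,0,0]' --pt "0.04 0 0" --pt "0.04 0 0" --pt "0.04 0 0" --pt "0.04 0 0" --pt "0.04 0 0" --twist '[0,0,0,0,0]'

```text
time: 27.28
tool_pos: [568.9, -17.7, -1.3]
tcp_rot: [-3.141, 0.002, 1.393]
contact_force: [-2.8, -7.3, 4.8]
grip_width: 0.4
finger_force: 3.9
```

Emit:
arm_command --gripper '[0,0,0,0,0]' --pt "0.04 0 0" --pt "0.04 0 0" --pt "0.04 0 0" --pt "0.04 0 0" --pt "0.04 0 0" --twist '[0,0,0,0,0]'

```text
time: 27.9
tool_pos: [569.6, -13.4, -1.3]
tcp_rot: [-3.14, 0.003, 1.393]
contact_force: [-4.8, -12.5, 5.0]
grip_width: 0.4
finger_force: 6.7
```

Emit:
arm_command --gripper '[0,0,0,0,0]' --pt "0.03 0 0" --pt "0.03 0 0" --pt "0 0 0" --pt "0 0 0" --pt "0 0 0" --twist '[0,0,0,0,0]'

```text
time: 28.52
tool_pos: [569.6, -13.4, -1.3]
tcp_rot: [-3.14, 0.004, 1.393]
contact_force: [-6.4, -15.6, 5.7]
grip_width: 0.4
finger_force: 8.4
```

```bash
python3 - <<'E'
from h import *
o=st(); body()
E
```

```text
t28.52 jig [45.5 52.1] z-1.3 yaw-J deg -0.5 F jig -16.5 3.7 5.7
centre [116.9  41.5] size [103.7 117. ] ang 0.1 x 65.1..168.7 y -17.0..100.1
```

Emit:
arm_command --gripper '[0,0,0,0,0]' --pt "0.03 0 0" --pt "0.03 0 0" --pt "0 0 0" --pt "0 0 0" --pt "0 0 0" --twist '[0,0,0,0,0]'

```text
time: 29.2
tool_pos: [569.6, -13.4, -1.3]
tcp_rot: [-3.14, 0.006, 1.393]
contact_force: [-7.3, -21.9, 6.5]
grip_width: 0.2
finger_force: 11.6
```

Emit:
arm_command --gripper '[0,0,0,0,0]' --pt "0 0 0" --pt "0 0 0" --pt "0 0 0" --pt "0 0 0" --pt "0 0 0" --twist '[0,0,0,0,0]'

```text
time: 29.82
tool_pos: [569.5, -13.4, -1.3]
tcp_rot: [-3.14, 0.006, 1.393]
contact_force: [-7.4, -22.6, 6.3]
grip_width: 0.3
finger_force: 11.6
```

Emit:
arm_command --gripper '[0,0,0,0,0]' --pt "-0.1 0 0" --pt "-0.2 0 0" --pt "-0.5 0 0" --pt "-0.5 0 0" --pt "-0.5 0 0" --twist '[0,0,0,0,0]'

```text
time: 30.45
tool_pos: [562.8, -53.8, -1.7]
tcp_rot: [-3.142, -0.0, 1.392]
contact_force: [0.2, 0.4, -0.0]
grip_width: 0.8
finger_force: 0.0
```

Emit:
arm_command --gripper '[0,0,0,0,0]' --pt "0 0 -0.5" --pt "0 0 -0.9" --pt "0 0 -0.9" --pt "0 0 -0.9" --pt "0 0 -0.5" --twist '[0,0,0,0,0]'

```text
time: 31.08
tool_pos: [563.7, -52.9, 92.9]
tcp_rot: [3.139, 0.0, 1.392]
contact_force: [-0.3, -0.5, -0.0]
grip_width: 0.6
finger_force: 0.0
```

```bash
python3 - <<'E'
from h import *
o=st(); body()
cv2.imwrite("pics/end.png",capture("wrist")[:,:,::-1])
im=capture("scene"); d=cv2.absdiff(im[:,:,::-1],cv2.imread("pics/scene0.png"))
# housing top in the scene
hsv=cv2.cvtColor(im,cv2.COLOR_RGB2HSV); m=((hsv[...,1]<40)&(hsv[...,2]>140)).astype(np.uint8); m[:200]=0;m[290:]=0;m[:,:250]=0;m[:,380:]=0
for c in cv2.findContours(m,0,2)[0]:
    if cv2.contourArea(c)>60: q=cv2.boundingRect(c); print(q,wj(ray("scene",(q[0]+q[2]/2,q[1]+q[3]/2),44)).round())
E
```

```text
t31.07 jig [ 5.5 51.3] z92.9 yaw-J deg -0.5 F jig -0.6 0.2 -0.0
centre [103.9  42.2] size [146.  130.1] ang 0.6 x 31.5..176.2 y -23.6..108.0
(303, 229, 51, 38) [122.  49.]
```

```bash
python3 - <<'E'
from h import *
o=st(); im=cv2.imread("pics/end.png")[:,:,::-1].copy(); hsv=cv2.cvtColor(im,cv2.COLOR_RGB2HSV)
g=cv2.medianBlur(im,5); m=((hsv[...,1]<40)&(hsv[...,2]>80)).astype(np.uint8)
# map a metric grid at z=44 of jig plane: sample mask
X=np.arange(20,200,4.); Y=np.arange(-6,120,4.)
K=get_calibration("wrist"); T=np.linalg.inv(K["mount"]); Rw=R.from_euler('xyz',o["tcp_rot"]).as_matrix()
def pr(w):
    q=Rw.T@(np.array(w)-o["tool_pos"]); v=(T@np.r_[q,1])[:3]; th=np.arctan2(np.hypot(v[0],v[1]),v[2]); d=v[:2]/np.hypot(v[0],v[1])*th*K["mtx"][0,0]+K["mtx"][:2,2]; return d.round().astype(int)
for y in Y[::-1]:
    s=""
    for x in X:
        u,v=pr([*jw(x,y),44]); 
        if not(0<=u<640 and 0<=v<400): s+=" ";continue
        s+="#" if hsv[v,u,1]<40 and hsv[v,u,2]>190 else "+" if hsv[v,u,1]<40 and hsv[v,u,2]>120 else "-" if hsv[v,u,1]<40 else "."
    print("%5.0f %s"%(y,s))
print("x from 20 step 4")
E
```

```text
t31.23 jig [ 5.4 51.7] z91.5 yaw-J deg -0.5 F jig -0.1 0.0 -0.3
  118 ........................................     
  114 ........................................     
  110 ........................................     
  106 ...............................-##-++++      
  102 ..............................+-##-++++      
   98 ..........########################-++++      
   94 ..........#+++##############+++###-+-##      
   90 ..........#+++##############+++###-++##      
   86 ..........#++################+####-+-##      
   82 ..........########################-++++      
   78 ..........########################-++++      
   74 ..........#########+++++##########-++++      
   70 ..........#######++++++++#######++----.      
   66 ..........######++++++++++######.......      
   62 ..........######++++++++++###########..      
   58 ..........######++++++++++############.      
   54 ..........######++++++++++############.      
   50 ..........######++++++++++###########..      
   46 ..........#######+++++++++######.......      
   42 ..........#######++++++++#######---+++-      
   38 ..........########++++++##########-++++      
   34 ..........########################-++++      
   30 ..........########################-++++      
   26 ..........##+################++###-++++      
   22 ..........#+++##############++++##-++++      
   18 ..........#+++###############++###+++++      
   14 .---------######################++-++++      
   10 --++++++++++++++++++++++++++++++++-++++      
    6 -+++++++++++++++++++++++++++++++++-++++      
    2 -----+++++++++++++++++++++++++++++-++++      
   -2 +.+-+-+-+--..+.+...-++-+-+.........-+++      
   -6 ...--++++++........++++++++............      
x from 20 step 4
```

```bash
python3 -c "
from plant import *
print(close_job())"
```

```text
the job is handed in; nothing more can be done
None
```

I swung the housing a quarter turn about the post, slid it along the rail with its spout in the slot, pressed it against the plate at about 23 N, then released it, cleared the arm and handed the job in. The last wrist picture shows it square and flush in the pocket; the hand-in gave no verdict, and I did not check the bystanders' positions afterwards.

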